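# Wind the sample bottle up to the stop under the dispensing nozzle

### The arm

A 6-joint arm with a two-finger parallel gripper is mounted at the origin on the work surface. World frame = base frame: x ahead of the robot, y to its left, z up, the work surface at z = 0. Lengths are in m, angles in rad, forces in N, time in s.
With the tool pointing down it reaches from about 0.325 to 1 m from the base axis. Payload 5.1 kg.
Tool frame: the origin (TCP) lies midway between the tips of the shut fingers; the grasp point (between the pads) lies 19 mm behind it; z points along the fingers, y is the direction in which the jaws open and shut (so a half turn about z gives the same grasp; the last joint's range is limited). The gripper opens to 85 mm and grips with 20 to 120 N. Pads are 22 mm wide; open, the fingers measure 114 mm over their backs; the gripper's body (76 mm by 85 mm) begins 54 mm behind the grasp point. The pads swing forward as they close: fully open they stand 13 mm farther back than shut.
Start: joints at [1.168, 0.124, 1.65, -0, 1.367, -0.083], TCP at [0.204, 0.617, 0.231] pointing down, gripper open.
Joint ranges: [-2.61, 2.61], [-1.02, 2.33], [0.03, 2.71], [-1.35, 4.49], [0.32, 2.68], [-2.91, 2.91]. Speed limits (rad/s): [2.57, 2.57, 3.14, 3.14, 3.14, 3.14].

### API

Orientations are given as a 3x3 rotation matrix whose columns are the frame's x, y, z axes.
In Python, from rig import sensors, snapshot, workorder gives the robot as it stands.
- The arm moves only by the shell command python3 -m jog 'ROWS' [FORCE]. ROWS is JSON, a list of rows, each an object with "travel": the shift along the tool's x, y, z as a fraction of full scale, a list of three; "rotation": the turn, a rotation vector about the tool's x, y, z as a fraction of full scale, a list of three; "fingers": the opening, from 0 (shut) to 1 (fully open). A call has 1 to 12 rows; each row shifts and turns the commanded pose from where the row before left it, along the tool's axes as they then stand; what a row does not reach is not made up. Full scale, the value 1, is 0.075 m for a shift and 360 degrees for a turn. A row lasts 1/8 s, in which the tool goes at most 62.5 mm and 10.7 degrees, less where a joint would pass 70% of its speed; a pose out of reach is approached as far as the arm can. A call with a number of a shift or a turn outside -1 to 1 is refused whole. A call with a gripper value outside its range is refused whole. The fingers move at their own pace and stop on an object; FORCE is the grip in N (left out, the last holds). Time passes only in rows, so rows that do not move let the fingers close. It gives the time, the measured TCP pose, the force and the opening at its end, in the units of the state.
- sensors.get_state(): the state, without advancing time (a new reading comes with each control period).
- snapshot(name): name is "scene" or "top" or "wrist"; returns a dict with "color" (384x512x3 uint8, blue, green, red), "fx", "fy", "cx", "cy" (pixels), "R" (3x3) and "t" (3): a world point X has camera coordinates R X + t. Camera axes: x right, y down, z forward; pixel columns grow to the right and rows downward; lengths in m; the calibration is good to about 2 mm. A picture is of the moment at which its call begins. There is no depth.
- workorder.finish_job(): hands the job in, once; it reports no verdict.
The state is a dict: "time": time; "qpos": joint angles; "qvel": joint speeds; "joint_torque": joint torques, N m; "tcp_pos": TCP position; "ee_rot": TCP orientation; "ft_force": force on the tool from outside, world axes, zero at the start; "moment": the same for the moment, N m; "opening": finger opening in m.
Only numpy, scipy, OpenCV 4.12 (cv2) and the standard library are available. Lean on these libraries where they do the work, as an engineer would, in place of code of your own. Each camera call takes 0.05 s, during which the arm holds its last target.

### The job

Two identical hand-wound slides stand on the lab bench; only one has a sample bottle standing in its carriage. Take that slide's handwheel by its upright handle and wind it clockwise (seen from above) until the carriage comes up against its stop, so that the bottle stands upright under the nozzle, then let go. Do not wind the other, empty slide.

Things in the scene. Friction and masses are not known exactly. Their poses are not given: they have to be found in the camera images.
- feeder: The slide that carries the bottle, fixed: base plate 455 x 90 x 12 mm, at its near end a white gearbox 70 mm high with a level steel handwheel on top (diameter 124 mm, rim top 90 and hub top 94 mm above the bench), and two rods on which a carriage runs. Origin: on the wheel's vertical axis, at bench height; x along the rods from wheel to stop, z up. Plate from x = -70 to 385 mm.
- wheel (a joint): Angle of its handwheel about feeder's z axis, rad: 0 at the start (carriage fully back, a dead end), growing clockwise seen from above. It drives the carriage towards the stop, 18 mm per rad (113 mm per turn), lightly, without play, and stays where it is left. 2.2 to 6.1 rad bring the carriage to the stop, depending on where that is set.
- grip (a point): Point on the axis of this wheel's upright handle, 128 mm above the bench: round, black, diameter 20 mm, from 92 to 148 mm above the bench, 50 mm off the wheel's axis. It spins freely on its pin, so it can be held from above and carried round the circle without turning the hand; this takes about 2 to 4 N until the carriage meets the stop. Ignore this point's orientation.
- seat (a point): Centre of the floor of the white square nest (54 mm wide inside, walls 13 mm high) on the carriage, 37 mm above the bench, where the bottle stands. The carriage's bumper face lies 45 mm ahead of this point, towards the stop. At the start it is 155 mm ahead of the wheel's axis. Axes as feeder.
- stop: Stop block 30 x 80 mm, top 46 mm above the bench, fixed across the rods, with a 200 mm high upright and an arm holding a nozzle back over the carriage (tip 150 mm above the bench). Origin: straight below the nozzle, at bench height, 45 mm before the face that the bumper meets; axes as feeder. So the bumper touches when seat is straight above this origin (x = 0 in this frame).
- bottle: Loose sample bottle with a white screw cap, diameter 50 mm, 95 mm tall, about 130 g, standing in the carriage's nest (top 132 mm above the bench). Origin: centre of its underside, z up.
- spare_grip (a point): The same point on the handle of the other, identical but empty slide, which stands beside the first one, to its left or right; to be left alone.
Not all that is in view belongs to the job. Leave any green or pink look-alike of the bottle alone.

How it is judged:
At the end, for the whole second after the job is handed in: The loaded carriage stands against its stop (gap at most 6 mm) and the bottle stands upright (within 10 degrees), at rest, in its nest (within 10 mm of the nest's centre) (x of seat in the frame of stop above -0.006 m and horizontal distance between bottle and seat below 0.01 m and angle between bottle's own z axis and vertical below 0.17 rad and linear speed of bottle below 0.02 m/s); the robot touches nothing.
It fails at once if the bottle is tipped over (more than 25 degrees) (angle between bottle's own z axis and vertical above 0.44 rad).
It fails at once if the other, empty slide is wound (its handle moved more than 30 mm) (distance of spare_grip from where it was at the start of the episode above 0.03 m).
It also fails if it takes over 42 s, if anything falls off the work surface, if the arm or the gripper's body presses on something with over 40 N, if the wrist force passes 120 N, or if a joint passes its speed limit or range.

## Working session

There is one attempt and no reset: what is moved stays moved. The work goes in short steps, Python scripts to look and compute and a shell command to move; the robot and the scene stay as the last step left them, time stands still between calls to the robot, and variables do not carry over. Pictures are saved under pics/ and viewed, and the job is handed in when it is done.

```bash
mkdir -p pics; python3 - <<'E'
from rig import sensors, snapshot
import cv2,json,numpy as np
s=sensors.get_state();print(s['time'],s['tcp_pos'],s['ee_rot'],s['opening'])
for n in('scene','top'):
    d=snapshot(n);cv2.imwrite(f'pics/{n}0.png',d['color']);np.savez(f'{n}0.npz',**d)
    print(n,d['fx'],d['cx'],d['cy'],np.array(d['R']).round(3).tolist(),d['t'])
E
```

```text
0.0 [0.20413432 0.61646268 0.23003782] [[-9.49297188e-01  3.14379031e-01 -8.20316588e-04]
 [ 3.14380060e-01  9.49295163e-01 -1.96736633e-03]
 [ 1.60223850e-04 -2.12550650e-03 -9.99997728e-01]] 0.08542011635996398
scene 358.32711738032134 248.15378349984132 192.10215762814582 [[-0.861, 0.509, 0.019], [0.314, 0.561, -0.766], [-0.4, -0.653, -0.643]] [ 0.48730352 -0.16296204  1.40117944]
top 463.70834557872854 255.00119403468707 188.18290829288935 [[0.008, -1.0, -0.009], [-0.987, -0.006, -0.163], [0.163, 0.01, -0.987]] [0.06646321 0.615926   1.2245586 ]
```

View pics/scene0.png

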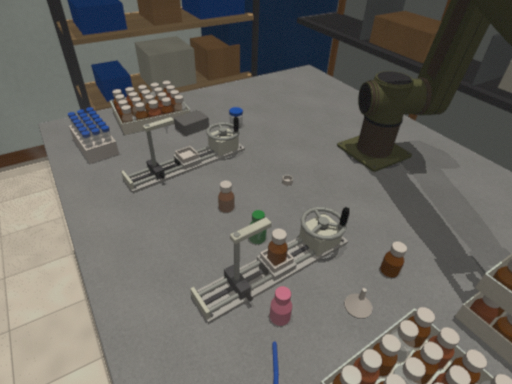

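View pics/top0.png

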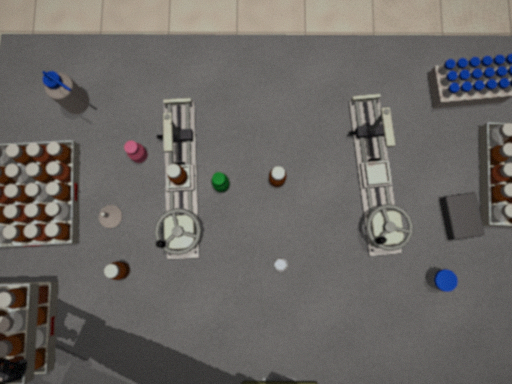

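The loaded slide is the left one in the top view: its wheel is at about (178,230), its handle at about (161,243), and the bottle cap at (177,172). The empty slide's wheel is at (386,227) and its handle at (380,240). The loose look-alikes are green (220,181), pink (134,150) and brown (277,175) and (115,270). Next is a close crop to check the choice.

```bash
python3 - <<'E'
import cv2
a=cv2.imread('pics/top0.png')[85:270,100:240]
cv2.imwrite('pics/crop_top.png',cv2.resize(a,None,fx=3.2,fy=3.2,interpolation=cv2.INTER_CUBIC))
a=cv2.imread('pics/scene0.png')[190:330,180:370]
cv2.imwrite('pics/crop_scene.png',cv2.resize(a,None,fx=4,fy=4,interpolation=cv2.INTER_CUBIC))
E
```

```text
(no output)
```

View pics/crop_top.png

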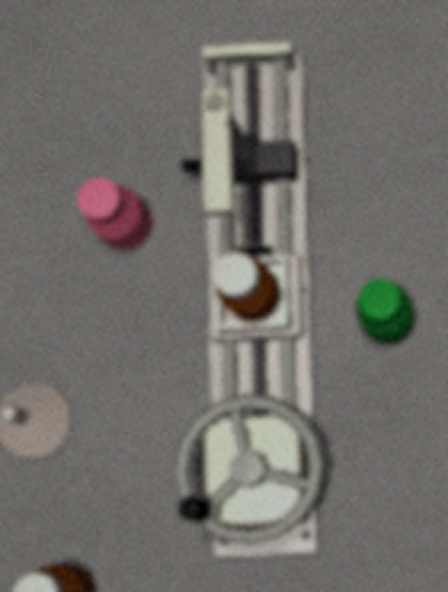

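View pics/crop_scene.png

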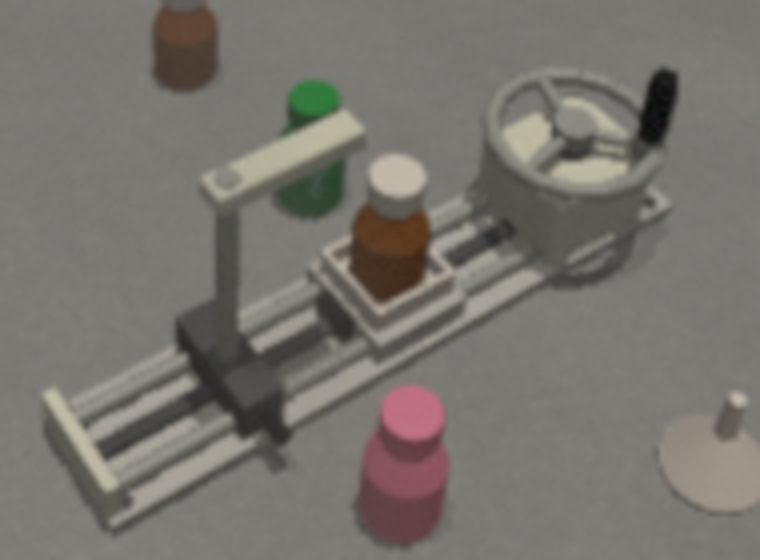

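The crops confirm it: the bottle stands in the nest of this slide. The hub is at crop pixel (248,468) in the top view and (576,124) in the scene view. The handle top is at (193,507) and (665,76).

```bash
cat > h.py <<'E'
import numpy as np
def ray(d,u,v):
    R=np.array(d['R']);c=-R.T@np.array(d['t']);r=R.T@np.array([(u-d['cx'])/d['fx'],(v-d['cy'])/d['fy'],1]);return c,r
def atz(d,u,v,z):
    c,r=ray(d,u,v);return c+r*(z-c[2])/r[2]
def tri(*a):
    A=np.zeros((3,3));b=np.zeros(3)
    for d,u,v in a:
        c,r=ray(d,u,v);r=r/np.linalg.norm(r);P=np.eye(3)-np.outer(r,r);A+=P;b+=P@c
    return np.linalg.solve(A,b)
E
python3 - <<'E'
from h import *
T=dict(np.load('top0.npz'));S=dict(np.load('scene0.npz'))
t=lambda x,y:(100+(x+.5)/3.2-.5,85+(y+.5)/3.2-.5); s=lambda x,y:(180+(x+.5)/4-.5,190+(y+.5)/4-.5)
np.set_printoptions(precision=4,suppress=True)
print('hub top',atz(T,*t(248,468),.094),'rim',atz(T,*t(252,469),.09),'scene',atz(S,*s(576,122),.094),tri((T,*t(248,468)),(S,*s(576,122))))
print('rim scene',atz(S,*s(576,133),.09))
print('handle',atz(T,*t(193,507),.140),atz(S,*s(665,77),.148),tri((T,*t(193,507)),(S,*s(665,80))),'mid',atz(S,*s(659,105),.12))
a,b=atz(T,*t(216,555),.012),atz(T,*t(316,551),.012);print('plate near',a,b,(a+b)/2,np.linalg.norm(a-b))
e=atz(T,*t(305,60),.012);print('far right',e)
print('nest',[atz(T,*t(*p),.05) for p in((211,256),(292,253),(297,330),(216,335))])
print('stop front',atz(T,*t(297,180),.046),atz(T,*t(250,180),.046),'back',atz(T,*t(295,143),.046))
print('bumper',atz(T,*t(255,245),.046))
print('scene stop front edge',atz(S,*s(240,402),.046),atz(S,*s(285,378),.046))
print('bottle cap', atz(T,*t(236,273),.132),atz(S,*s(398,172),.132))
E
```

```text
hub top [0.4935 0.2736 0.094 ] rim [0.493 0.271 0.09 ] scene [0.4953 0.2753 0.094 ] [0.4937 0.2739 0.092 ]
rim scene [0.499  0.2806 0.09  ]
handle [0.4594 0.3076 0.14  ] [0.4617 0.3102 0.148 ] [0.4588 0.3076 0.1421] mid [0.4581 0.3085 0.12  ]
plate near [0.4239 0.3132 0.012 ] [0.428  0.2266 0.012 ] [0.426  0.2699 0.012 ] 0.08668308708040415
far right [0.8722 0.2491 0.012 ]
nest [array([0.6802, 0.3201, 0.05  ]), array([0.6833, 0.2497, 0.05  ]), array([0.6155, 0.2433, 0.05  ]), array([0.6107, 0.313 , 0.05  ])]
stop front [0.7498 0.2479 0.046 ] [0.7495 0.2893 0.046 ] back [0.7834 0.2507 0.046 ]
bumper [0.6911 0.2828 0.046 ]
scene stop front edge [0.7833 0.3263 0.046 ] [0.7516 0.325  0.046 ]
bottle cap [0.6485 0.2822 0.132 ] [0.6486 0.2828 0.132 ]
```

```bash
python3 -m jog '[{"travel":[-0.45,-0.28,0],"rotation":[0,0,0],"fingers":1},{"travel":[-0.45,-0.28,0],"rotation":[0,0,0],"fingers":1},{"travel":[-0.45,-0.28,0],"rotation":[0,0,0],"fingers":1},{"travel":[-0.45,-0.28,0],"rotation":[0,0,0],"fingers":1},{"travel":[-0.45,-0.28,0],"rotation":[0,0,0],"fingers":1},{"travel":[-0.45,-0.28,0],"rotation":[0,0,0],"fingers":1},{"travel":[-0.45,-0.28,0],"rotation":[0,0,0],"fingers":1},{"travel":[-0.45,-0.28,0],"rotation":[0,0,0],"fingers":1},{"travel":[-0.45,-0.28,0],"rotation":[0,0,0],"fingers":1},{"travel":[-0.45,-0.28,0],"rotation":[0,0,0],"fingers":1},{"travel":[0,0,0],"rotation":[0,0,0],"fingers":1}]' 40
python3 - <<'E'
from rig import snapshot
import cv2,numpy as np
d=snapshot('wrist');np.savez('w1.npz',**d);cv2.imwrite('pics/w1.png',d['color'])
E
```

```text
time: 1.48
tcp_pos: [0.4597, 0.3098, 0.2308]
ee_rot: [[-0.948, 0.318, -0.001], [0.318, 0.948, -0.001], [0.0, -0.001, -1.0]]
ft_force: [0.5, -0.1, -0.0]
opening: 0.0856
```

View pics/w1.png

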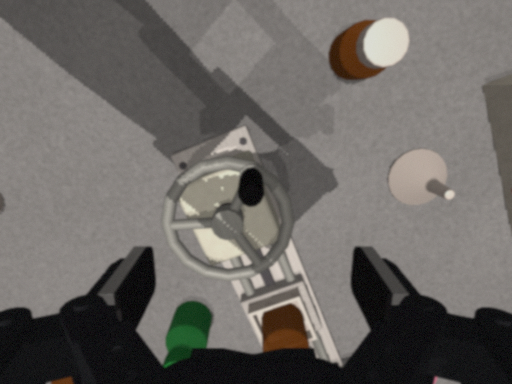

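The wrist view shows the handle between the jaws, with its top at about (249,178) and foot at about (253,200). The hub is at (228,221).

```bash
python3 - <<'E'
from h import *
W=dict(np.load('w1.npz'))
np.set_printoptions(precision=4,suppress=True)
for z in(.148,.128,.092):print(z,atz(W,251,178,z),atz(W,251,186,z))
print(atz(W,228,221,.094),ray(W,0,0)[0])
R,t=W['R'],W['t']
for p in((.4595,.308,.148),(.4595,.308,.092),(.494,.274,.094)):
  q=R@p+t;print(W['fx']*q[0]/q[2]+W['cx'],W['fy']*q[1]/q[2]+W['cy'])
E
python3 - <<'E'
import cv2
a=cv2.imread('pics/w1.png')[140:290,150:310]
cv2.imwrite('pics/w1c.png',cv2.resize(a,None,fx=4,fy=4))
E
```

```text
0.148 [0.4463 0.3127 0.148 ] [0.4518 0.3108 0.148 ]
0.128 [0.4512 0.3109 0.128 ] [0.4572 0.3089 0.128 ]
0.092 [0.4601 0.3076 0.092 ] [0.467  0.3053 0.092 ]
[0.4909 0.2755 0.094 ] [0.3906 0.333  0.3731]
250.7116775280862 197.14736508902266
251.1651170312345 177.20449184984545
227.65707955297998 224.55165608746108
```

View pics/w1c.png

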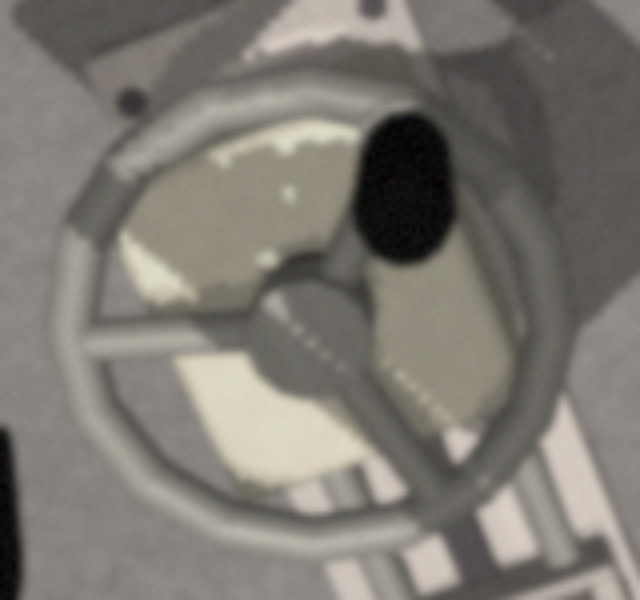

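```bash
python3 -m jog '[{"travel":[0.01,-0.03,0.4],"rotation":[0,0,0],"fingers":1},{"travel":[0,0,0.4],"rotation":[0,0,0],"fingers":1},{"travel":[0,0,0.4],"rotation":[0,0,0],"fingers":1},{"travel":[0,0,0.4],"rotation":[0,0,0],"fingers":1},{"travel":[0,0,0],"rotation":[0,0,0],"fingers":1}]' 40
python3 -m jog '[{"travel":[0,0,0],"rotation":[0,0,0],"fingers":0},{"travel":[0,0,0],"rotation":[0,0,0],"fingers":0},{"travel":[0,0,0],"rotation":[0,0,0],"fingers":0},{"travel":[0,0,0],"rotation":[0,0,0],"fingers":0},{"travel":[0,0,0],"rotation":[0,0,0],"fingers":0},{"travel":[0,0,0],"rotation":[0,0,0],"fingers":0}]' 40
```

```text
time: 2.15
tcp_pos: [0.4545, 0.3094, 0.1082]
ee_rot: [[-0.95, 0.313, -0.006], [0.313, 0.95, -0.003], [0.005, -0.005, -1.0]]
ft_force: [-0.1, 0.0, 0.6]
opening: 0.0856
time: 2.9
tcp_pos: [0.458, 0.3098, 0.1125]
ee_rot: [[-0.949, 0.315, 0.001], [0.315, 0.949, 0.0], [-0.001, 0.001, -1.0]]
ft_force: [-1.3, -2.8, 6.4]
opening: 0.0188
```

The handle is held: the opening is 18.8 mm. Next I work out the arc rows in tool axes, at 10° per row clockwise.

```bash
cat > arc.py <<'E'
import numpy as np,sys
from rig import sensors
c=np.array([float(sys.argv[1]),float(sys.argv[2])]);n=int(sys.argv[3]);st=float(sys.argv[4])
s=sensors.get_state();R=np.array(s['ee_rot']);p=np.array(s['tcp_pos']);v=p[:2]-c
a=np.arctan2(v[1],v[0]);print('ang',np.degrees(a),'r',np.hypot(*v),'F',s['ft_force'],'t',s['time'])
prev=np.r_[c+.05*np.array([np.cos(a),np.sin(a)]),0]
for i in range(1,n+1):
    b=a-np.radians(st)*i;q=np.r_[c+.05*np.array([np.cos(b),np.sin(b)]),0]
    print(np.round(R.T@(q-prev)/.075,3)[:2].tolist());prev=q
E
python3 arc.py .493 .274 18 10
```

```text
ang 134.3775429545604 r 0.05011124755065751 F [-1.30806862 -2.81389857  6.43511919] t 2.9
[-0.062, 0.098]
[-0.078, 0.086]
[-0.092, 0.071]
[-0.103, 0.054]
[-0.111, 0.035]
[-0.115, 0.016]
[-0.116, -0.005]
[-0.114, -0.025]
[-0.108, -0.044]
[-0.098, -0.062]
[-0.086, -0.078]
[-0.071, -0.092]
[-0.054, -0.103]
[-0.035, -0.111]
[-0.016, -0.115]
[0.005, -0.116]
[0.025, -0.114]
[0.044, -0.108]
```

```bash
python3 -m jog '[{"travel":[-0.06,0.1,0],"rotation":[0,0,0],"fingers":0},{"travel":[-0.08,0.085,0],"rotation":[0,0,0],"fingers":0},{"travel":[-0.09,0.07,0],"rotation":[0,0,0],"fingers":0},{"travel":[-0.1,0.055,0],"rotation":[0,0,0],"fingers":0},{"travel":[-0.11,0.035,0],"rotation":[0,0,0],"fingers":0},{"travel":[-0.115,0.015,0],"rotation":[0,0,0],"fingers":0}]' 40; python3 arc.py .493 .274 6 10
```

```text
time: 3.65
tcp_pos: [0.5056, 0.3218, 0.1124]
ee_rot: [[-0.949, 0.314, -0.0], [0.314, 0.949, -0.001], [0.0, -0.001, -1.0]]
ft_force: [-3.2, -3.6, 7.6]
opening: 0.0182
ang 75.21249321651159 r 0.0494812684501877 F [-3.16171031 -3.58689996  7.63008762] t 3.65
[-0.116, -0.003]
[-0.114, -0.023]
[-0.108, -0.043]
[-0.099, -0.061]
[-0.087, -0.077]
[-0.072, -0.091]
```

```bash
python3 -m jog '[{"travel":[-0.116,-0.003,0],"rotation":[0,0,0],"fingers":0},{"travel":[-0.114,-0.023,0],"rotation":[0,0,0],"fingers":0},{"travel":[-0.108,-0.043,0],"rotation":[0,0,0],"fingers":0},{"travel":[-0.1,-0.06,0],"rotation":[0,0,0],"fingers":0},{"travel":[-0.087,-0.077,0],"rotation":[0,0,0],"fingers":0},{"travel":[-0.072,-0.091,0],"rotation":[0,0,0],"fingers":0}]' 40; python3 arc.py .493 .274 8 8
python3 - <<'E'
from rig import snapshot
import cv2,numpy as np
d=snapshot('scene');cv2.imwrite('pics/s2.png',cv2.resize(d['color'][180:330,170:370],None,fx=4,fy=4))
E
```

```text
time: 4.4
tcp_pos: [0.5405, 0.2875, 0.1124]
ee_rot: [[-0.949, 0.315, -0.001], [0.315, 0.949, 0.001], [0.002, 0.001, -1.0]]
ft_force: [-5.0, 0.6, 7.3]
opening: 0.0184
ang 15.835038088117248 r 0.04940107106116528 F [-5.04975537  0.62621126  7.27844998] t 4.4
[-0.047, -0.08]
[-0.035, -0.086]
[-0.023, -0.09]
[-0.01, -0.092]
[0.003, -0.093]
[0.016, -0.092]
[0.028, -0.089]
[0.041, -0.084]
```

View pics/s2.png

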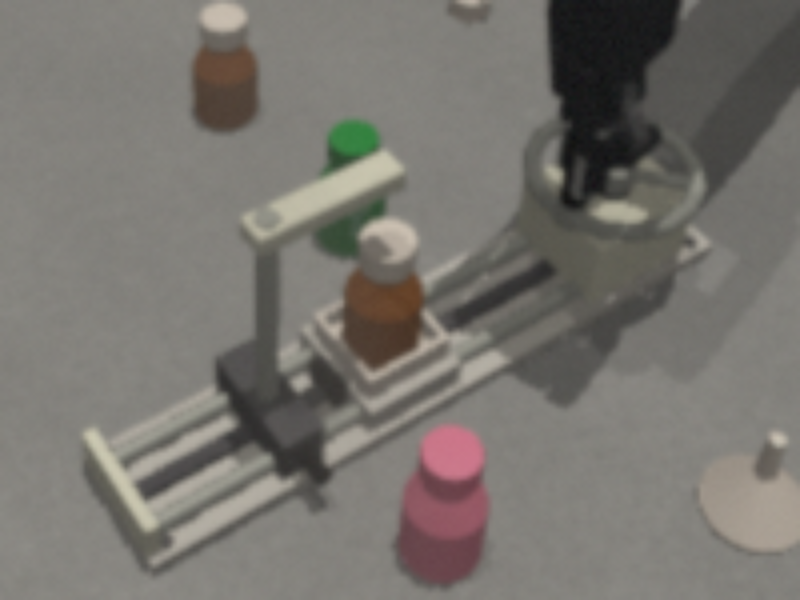

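The carriage has moved with the bottle still upright in its nest (cap at (388,245) in the crop). A gap of about 20 mm to the stop remains, so I continue more slowly.

```bash
python3 -m jog '[{"travel":[-0.047,-0.08,0],"rotation":[0,0,0],"fingers":0},{"travel":[-0.035,-0.086,0],"rotation":[0,0,0],"fingers":0},{"travel":[-0.023,-0.09,0],"rotation":[0,0,0],"fingers":0},{"travel":[-0.01,-0.092,0],"rotation":[0,0,0],"fingers":0},{"travel":[0.003,-0.093,0],"rotation":[0,0,0],"fingers":0}]' 40; python3 arc.py .493 .274 8 4
```

```text
time: 5.08
tcp_pos: [0.5386, 0.2541, 0.1125]
ee_rot: [[-0.949, 0.315, 0.001], [0.315, 0.949, 0.003], [0.0, 0.003, -1.0]]
ft_force: [-2.3, 3.5, 5.0]
opening: 0.0186
ang -23.626355694593826 r 0.04973974106380094 F [-2.29243634  3.50635967  4.99024564] t 5.075
[0.006, -0.046]
[0.009, -0.046]
[0.012, -0.045]
[0.015, -0.044]
[0.018, -0.043]
[0.021, -0.041]
[0.024, -0.04]
[0.027, -0.038]
```

```bash
python3 -m jog '[{"travel":[0.006,-0.046,0],"rotation":[0,0,0],"fingers":0},{"travel":[0.009,-0.046,0],"rotation":[0,0,0],"fingers":0},{"travel":[0.012,-0.045,0],"rotation":[0,0,0],"fingers":0},{"travel":[0.015,-0.044,0],"rotation":[0,0,0],"fingers":0}]' 40; python3 arc.py .493 .274 6 4
```

```text
time: 5.58
tcp_pos: [0.5315, 0.2422, 0.1124]
ee_rot: [[-0.949, 0.315, 0.001], [0.315, 0.949, 0.003], [-0.0, 0.003, -1.0]]
ft_force: [-1.6, 3.4, 5.6]
opening: 0.0186
ang -39.505126181676715 r 0.049956352161332616 F [-1.55099681  3.39147672  5.62714359] t 5.575
[0.018, -0.043]
[0.021, -0.041]
[0.024, -0.04]
[0.027, -0.038]
[0.029, -0.036]
[0.032, -0.034]
```

```bash
python3 -m jog '[{"travel":[0.018,-0.043,0],"rotation":[0,0,0],"fingers":0},{"travel":[0.021,-0.041,0],"rotation":[0,0,0],"fingers":0},{"travel":[0.024,-0.04,0],"rotation":[0,0,0],"fingers":0}]' 40; python3 arc.py .493 .274 6 4
python3 - <<'E'
from rig import snapshot
import cv2,numpy as np
d=snapshot('scene');cv2.imwrite('pics/s3.png',cv2.resize(d['color'][180:330,170:370],None,fx=4,fy=4))
E
```

```text
time: 5.95
tcp_pos: [0.5243, 0.2348, 0.1124]
ee_rot: [[-0.949, 0.314, 0.002], [0.314, 0.949, 0.003], [-0.001, 0.003, -1.0]]
ft_force: [-0.7, 3.8, 5.6]
opening: 0.0186
ang -51.3895857870967 r 0.050104631857234225 F [-0.73174938  3.83727532  5.56874655] t 5.95
[0.027, -0.038]
[0.029, -0.036]
[0.032, -0.034]
[0.034, -0.032]
[0.036, -0.029]
[0.038, -0.027]
```

View pics/s3.png

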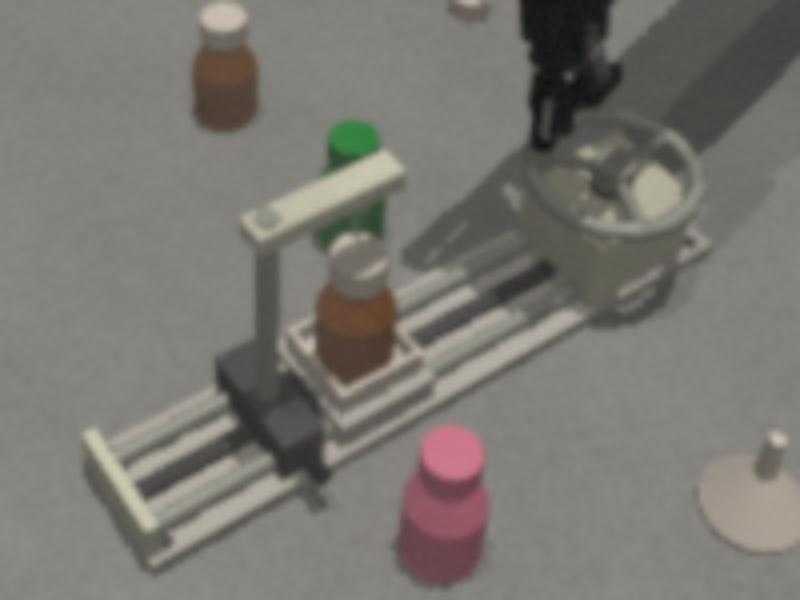

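```bash
python3 -m jog '[{"travel":[0.027,-0.038,0],"rotation":[0,0,0],"fingers":0},{"travel":[0.029,-0.036,0],"rotation":[0,0,0],"fingers":0},{"travel":[0.032,-0.034,0],"rotation":[0,0,0],"fingers":0}]' 40; python3 arc.py .493 .274 6 4
```

```text
time: 6.38
tcp_pos: [0.5156, 0.2291, 0.1124]
ee_rot: [[-0.949, 0.315, 0.002], [0.315, 0.949, 0.003], [-0.001, 0.003, -1.0]]
ft_force: [-0.2, 4.6, 5.0]
opening: 0.0186
ang -63.239940103273476 r 0.05029696304992714 F [-0.23150261  4.64166577  4.97122941] t 6.375
[0.034, -0.032]
[0.036, -0.029]
[0.038, -0.027]
[0.04, -0.024]
[0.041, -0.021]
[0.043, -0.018]
```

```bash
python3 -m jog '[{"travel":[0.034,-0.032,0],"rotation":[0,0,0],"fingers":0},{"travel":[0.036,-0.029,0],"rotation":[0,0,0],"fingers":0},{"travel":[0.038,-0.027,0],"rotation":[0,0,0],"fingers":0}]' 40; python3 arc.py .493 .274 6 4
python3 - <<'E'
from rig import snapshot
import cv2,numpy as np
d=snapshot('scene');cv2.imwrite('pics/s4.png',cv2.resize(d['color'][230:310,210:290],None,fx=7,fy=7,interpolation=cv2.INTER_CUBIC))
E
```

```text
time: 6.75
tcp_pos: [0.5134, 0.2281, 0.1128]
ee_rot: [[-0.949, 0.315, 0.024], [0.315, 0.949, 0.011], [-0.019, 0.018, -1.0]]
ft_force: [34.0, 17.2, -21.2]
opening: 0.0186
ang -66.02295383003775 r 0.05024225763533162 F [ 33.9705657   17.17307964 -21.16858696] t 6.75
[0.035, -0.03]
[0.037, -0.028]
[0.039, -0.025]
[0.041, -0.022]
[0.042, -0.019]
[0.044, -0.016]
```

View pics/s4.png

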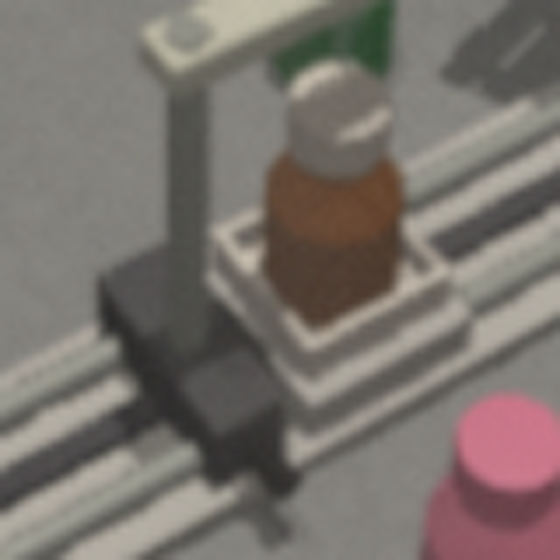

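The force jumped to 34 N against the motion and the wheel halted, so the bumper is on the stop. I relax the overshoot, then open the fingers and rise.

```bash
python3 -m jog '[{"travel":[-0.035,0.025,0],"rotation":[0,0,0],"fingers":0},{"travel":[-0.03,0.025,0],"rotation":[0,0,0],"fingers":0},{"travel":[0,0,0],"rotation":[0,0,0],"fingers":0}]' 40;
```

```text
time: 7.18
tcp_pos: [0.5148, 0.2287, 0.1126]
ee_rot: [[-0.949, 0.315, 0.01], [0.315, 0.949, 0.006], [-0.008, 0.009, -1.0]]
ft_force: [11.6, 9.0, -3.1]
opening: 0.0186
```

```bash
python3 -m jog '[{"travel":[0,0,0],"rotation":[0,0,0],"fingers":1},{"travel":[0,0,0],"rotation":[0,0,0],"fingers":1},{"travel":[0,0,0],"rotation":[0,0,0],"fingers":1},{"travel":[0,0,0],"rotation":[0,0,0],"fingers":1},{"travel":[0,0,0],"rotation":[0,0,0],"fingers":1},{"travel":[0,0,0],"rotation":[0,0,0],"fingers":1}]' 40
python3 -m jog '[{"travel":[0,0,-0.3],"rotation":[0,0,0],"fingers":1},{"travel":[0,0,-0.4],"rotation":[0,0,0],"fingers":1},{"travel":[0,0,-0.4],"rotation":[0,0,0],"fingers":1},{"travel":[0,0,-0.4],"rotation":[0,0,0],"fingers":1},{"travel":[0,0,-0.2],"rotation":[0,0,0],"fingers":1},{"travel":[0.5,0,0],"rotation":[0,0,0],"fingers":1},{"travel":[0.5,0,0],"rotation":[0,0,0],"fingers":1},{"travel":[0,0,0],"rotation":[0,0,0],"fingers":1},{"travel":[0,0,0],"rotation":[0,0,0],"fingers":1}]'
python3 - <<'E'
from rig import snapshot
import cv2,numpy as np
for n,(a,b,c,d_) in dict(scene=(180,330,170,370),top=(85,270,100,240)).items():
    d=snapshot(n);np.savez(n+'5.npz',**d);cv2.imwrite(f'pics/{n}5.png',cv2.resize(d['color'][a:b,c:d_],None,fx=3.2 if n=='top' else 4,fy=3.2 if n=='top' else 4,interpolation=cv2.INTER_CUBIC))
E
```

```text
time: 7.92
tcp_pos: [0.511, 0.2264, 0.1114]
ee_rot: [[-0.949, 0.314, 0.0], [0.314, 0.949, -0.0], [-0.0, -0.0, -1.0]]
ft_force: [0.4, -0.1, 0.2]
opening: 0.0851
time: 9.05
tcp_pos: [0.4399, 0.2499, 0.2385]
ee_rot: [[-0.949, 0.314, -0.0], [0.314, 0.949, -0.0], [-0.0, -0.0, -1.0]]
ft_force: [0.6, 0.7, 0.7]
opening: 0.0857
```

View pics/scene5.png

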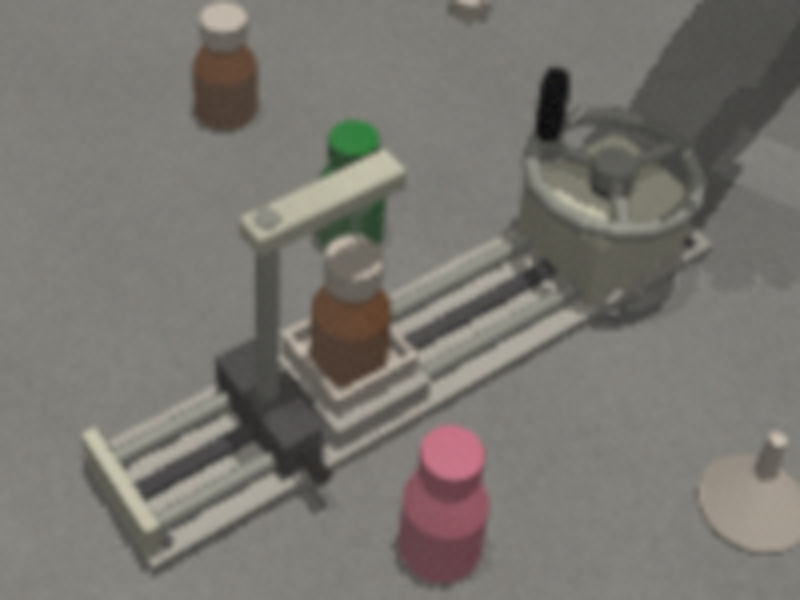

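View pics/top5.png

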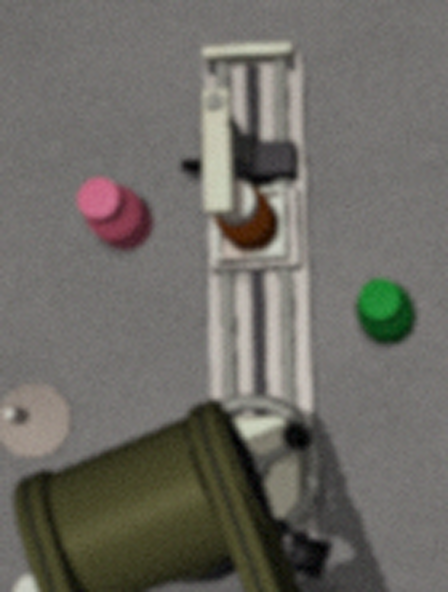

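```bash
python3 - <<'E'
from h import *
T=dict(np.load('top5.npz'));S=dict(np.load('scene5.npz'))
t=lambda x,y:(100+(x+.5)/3.2-.5,85+(y+.5)/3.2-.5); s=lambda x,y:(170+(x+.5)/4-.5,180+(y+.5)/4-.5)
np.set_printoptions(precision=4,suppress=True)
h=atz(T,*t(297,435),.143);print('handle',h,atz(S,*s(555,78),.148),np.degrees(np.arctan2(h[1]-.274,h[0]-.493)))
print('nest near R, L',atz(T,*t(297,264),.05),atz(T,*t(216,268),.05),'far R',atz(T,*t(291,187),.05))
print('stop front',atz(T,*t(297,180),.046))
print('cap',atz(S,*s(355,255),.132))
E
python3 - <<'E'
import cv2,numpy as np
a=np.load('top5.npz')['color'];b=np.load('top0.npz')['color']
f=lambda x:cv2.resize(x[120:180,145:205],None,fx=6.5,fy=6.5,interpolation=cv2.INTER_CUBIC)
cv2.imwrite('pics/cmp.png',np.hstack([f(b),f(a)]))
E
```

```text
handle [0.5163 0.2271 0.143 ] [0.5224 0.2326 0.148 ] -63.571627731185345
nest near R, L [0.6736 0.245  0.05  ] [0.6696 0.3153 0.05  ] far R [0.7424 0.2524 0.05  ]
stop front [0.7498 0.2479 0.046 ]
cap [0.7109 0.2874 0.132 ]
```

View pics/cmp.png

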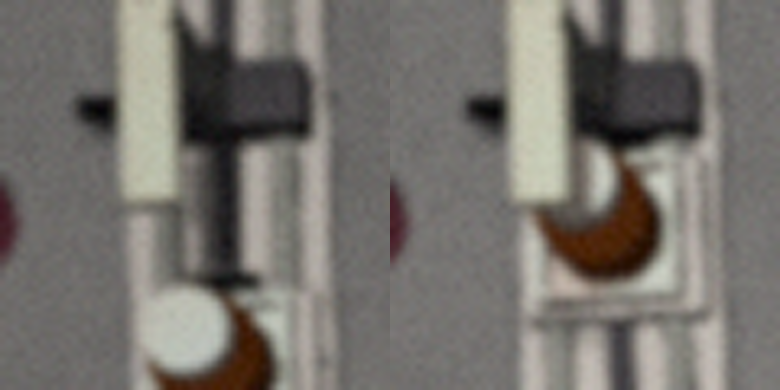

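```bash
python3 -c "
from rig import workorder;print(workorder.finish_job())"
```

```text
the job is handed in; nothing more can be done
None
```

I wound the loaded slide, the left one in the top view, clockwise by about 199° (3.5 rad) until its carriage met the stop. I then let go, drew the arm clear and handed the job in at about 9 s.

- **Stop reached:** at the end of the wind the wheel halted and the force on the hand rose from about 5 N to about 38 N sideways, so the bumper was on the stop. I eased off before opening the fingers. In the final pictures no gap shows between bumper and stop.
- **Bottle:** it stands upright in its nest and has moved 62 mm, the same as the wheel turn predicts. I judged that it is upright and centred from the pictures and did not measure it.
- **Disagreement:** my first picture estimate of the distance to the stop was about 56 mm, against the 62 mm actually wound. The difference is within my pixel-reading error on the dark stop block.
- **Empty slide and robot:** the arm never went near the empty slide. After release the force was under 1 N in each axis, with the gripper about 13 cm above its winding height.

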